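# Set a plastic blank over the end of the sawing board for cutting

## Task

Push the yellow plastic blank with the fingertips, without picking it up, so that it lies against the fence of the wooden sawing board and the black line across it is right above the edge of the board's open end, with the short piece beyond the line hanging over, ready to be sawn off. Leave it lying flat and square against the fence, and do not disturb the saw, the hammer, the glue bottle or the tin.

Things in the scene. Friction and masses are not known exactly. Their poses are not given: they have to be found in the camera images.
- saw_board: Brown wooden sawing board, fixed. Origin: centre of its underside, on the bench. Base 200 mm (x) by 300 mm (y), flat top at z = 25 mm. Dark fence along y on the +x side, away from the robot: x = 60 (face for the blank) to 100 mm, y = -135 to +150 mm, 22 mm high above the base. The open (saw) end is the vertical end face at y = -150 mm; the fence stops 15 mm short of it. Its place and yaw vary.
- saw_end (a point): Middle of the top edge of the sawing board's open end: x = 0, y = -150 mm, z = 25 mm in the board's frame; that edge runs along the board's x.
- fence_face (a point): Point on the fence's face that looks to the robot (-x): x = 60 mm, y = 15 mm, z = 36 mm in the board's frame. The blank rubs on it and can bind if it meets it askew; then push its near edge at the end that lags.
- blank: Rigid flat yellow plastic blank, 90 (x) by 200 (y) by 6 mm, about 0.1 kg, loose, flat on the sawing board (underside at z = 25 mm); slides easily when its edge is pushed. Origin: centre of its underside. Starts off the fence, turned up to 0.2 rad, 30 to 90 mm short. In place: axes parallel to the board's, +x long edge on the fence, -y end hanging out over the open end.
- cut_line (a point): Middle of the black line (3 mm wide) drawn straight across the blank's top along its x, 50 mm from the blank's centre towards -y, so 50 mm from the -y end.
- back_edge (a point): Middle of the blank's long edge on its +x side (the one for the fence), at half its thickness: x = 45 mm, y = 0, z = 3 mm in the blank's frame.
- back_saw: Back saw with brass back and dark wooden handle lying on the bench beyond the board's open end, about 370 mm long (its x, the handle at -x; the origin lies in the handle's front), 95 mm wide, 23 mm high. Leave alone.
- glue_bottle: Blue squeeze bottle with a pointed nozzle, 64 mm in diameter and 166 mm high, standing on the bench beyond the board's other end. Origin: centre of its underside. Leave alone.
- glue_tin: Tin with a green label, 80 mm in diameter and 95 mm high, standing on the bench beyond the board's other end. Origin: centre of its underside. Leave alone.
- hammer: Hammer lying on the bench behind the fence, along it. Leave alone.

How it is judged:
By the outcome, as a careful person would: the job done as asked, in the order asked, and still so for the second after the job is handed in, with the robot touching nothing.
It also fails if it takes over 58 s, if anything falls off the work surface, if the arm or the gripper's body presses on something with over 40 N, if the wrist force passes 120 N, or if a joint passes its speed limit or range.

## Robot

A 6-joint arm with a two-finger parallel gripper is mounted at the origin on the work surface. World frame = base frame: x ahead of the robot, y to its left, z up, the work surface at z = 0. Lengths are in mm, angles in rad, forces in N, time in s.
With the tool pointing down it reaches from about 400 to 925 mm from the base axis. Payload 12.5 kg.
Tool frame: the origin (TCP) lies on the centre line of the jaws, within the pads' length; the fingertips stand 19 mm ahead of it and the grasp point (between the pads) is the TCP; z points along the fingers, y is the line along which they close (so a half turn about z gives the same grasp; the last joint's range is limited). The gripper opens to 95 mm and grips with 3 to 60 N. Pads are 20 mm wide; open, the fingers measure 119 mm over their backs; the gripper's body (75 mm by 180 mm) begins 59 mm behind the grasp point.
Start: joints at [1.235, 0.491, 1.559, -0, 1.092, -0.106], TCP at [142.345, 608.591, 233.661] pointing down, gripper open.
Joint ranges: [-3.1, 3.1], [-0.84, 2.19], [0.05, 2.79], [-1.13, 4.28], [0.06, 2.93], [-2.69, 2.69]. Speed limits (rad/s): [2.22, 2.22, 2.79, 3.14, 3.14, 3.14].

## Interface

Orientations are given as [roll, pitch, yaw] about the fixed x, y, z axes, in that order (R = Rz(yaw) Ry(pitch) Rx(roll)).
In Python, from cell import state, read_camera, job_done gives the robot as it stands.
- The arm moves only by the tool arm_command, never from a script. Its argument "deltas" is a list of rows, each an object of numbers: "dx", "dy", "dz": the shift along the world's x, y, z in m; "yaw": the turn about the world's z in degrees. In form: [{"dx": .., "dy": .., "dz": .., "yaw": ..}, ...]. A call has 1 to 20 rows; each row shifts and turns the commanded pose from where the row before left it; what a row does not reach is not made up. A row lasts 1/10 s, in which the tool goes at most 50 mm and 8.59 degrees, less where a joint would pass 70% of its speed; a pose out of reach is approached as far as the arm can. A call with a gripper value outside its range is refused whole. "gripper" is the finger opening in m, from 0 to 0.0951, set as the call begins (left out, the last holds). The fingers move at their own pace and stop on an object; the grip force is fixed at half the most. Time passes only in rows, so rows that do not move let the fingers close. It gives the time, the measured TCP pose, the force, the opening and the grip force at its end, in the units of the state.
- state(): the state, without advancing time (a new reading comes with each control period).
- read_camera(name): name is "scene" or "top"; returns a dict with "color" (420x560x3 uint8, red, green, blue), "range_z" (420x560 float32, mm along the optical axis (not along the pixel's ray), 0 where there is no reading), "fx", "fy", "cx", "cy" (pixels), "k1" (the pictures are not rectified: a ray, as slopes to the right and down, at radius r is drawn at 1 + k1 r^2 times it, then the intrinsics apply), "extrinsics" (4x4, takes a point from camera to world coordinates). Camera axes: x right, y up, looking along -z (the intrinsics and any distortion apply to the point x, -y, -z); pixel columns grow to the right and rows downward; lengths in mm; the calibration is good to about 2 mm. A picture is of the moment at which its call begins.
- job_done(): hands the job in; it is judged then, once.
The state is a dict: "t": time; "joints": joint angles; "qvel": joint speeds; "tau": joint torques, N m; "eef_pos": TCP position; "tcp_rot": TCP orientation; "ft_force": force on the tool from outside, world axes, zero at the start; "moment": the same for the moment, N m; "opening": opening from 0.0 (shut) to 1.0 (fully open); "grip_force": force on a finger pad.
Only numpy, scipy, OpenCV 4.12 (cv2) and the standard library are available. Lean on these libraries where they do the work, as an engineer would, in place of code of your own. Each camera call takes 0.05 s, during which the arm holds its last target. There are 200 camera calls.

## Working session

There is one attempt and no reset: what is moved stays moved. The work goes in short steps, Python scripts to look and compute and a tool call to move; the robot and the scene stay as the last step left them, time stands still between calls to the robot, and variables do not carry over. Pictures are saved under pics/ and viewed, at most 10 in all, crops included, and the job is handed in when it is done.

Besides the shell and the picture viewer there is one more tool, called after "Call:" as name(argument=value, ...) on one line, values as JSON. arm_command: Moves the arm, as the interface text tells. Its arguments: {"type":"object","properties":{"deltas":{"type":"array"},"gripper":{"type":"number"}},"required":["deltas"]}

```bash
mkdir -p pics; cat > h.py <<'E'
import numpy as np, cv2
from cell import state, read_camera, job_done
def cloud(c):
    h,w=c["range_z"].shape
    v,u=np.mgrid[0:h,0:w].astype(float)
    xd=(u-c["cx"])/c["fx"]; yd=(v-c["cy"])/c["fy"]
    x,y=xd.copy(),yd.copy()
    for _ in range(8):
        s=1+c["k1"]*(x*x+y*y); x=xd/s; y=yd/s
    z=c["range_z"]
    P=np.stack([x*z,-y*z,-z,np.ones_like(z)],-1)@np.array(c["extrinsics"]).T
    return P[...,:3]
def save(c,n): cv2.imwrite(f"pics/{n}.png",c["color"][...,::-1])
E
python3 - <<'E'
from h import *
c=read_camera("top"); save(c,"top0"); P=cloud(c); np.save("P.npy",P); np.save("C.npy",c["color"])
c2=read_camera("scene"); save(c2,"scene0")
hsv=cv2.cvtColor(c["color"],cv2.COLOR_RGB2HSV)
m=cv2.inRange(hsv,(20,110,90),(35,255,255))
print(m.sum()/255, np.array(c["extrinsics"])[:3,3])
q=P[m>0]; q=q[abs(q[:,2]-31)<6]; print(np.median(q,0),cv2.minAreaRect(q[:,:2].astype(np.float32)))
print(state())
E
```

```text
3993.0 [ 365.51701589   37.1354946  1199.49027174]
[558.22238127  45.47468661  30.55618067] ((625.703125, -66.58924865722656), (413.6091003417969, 289.6597900390625), 80.89173126220703)
{'t': 0.1, 'joints': array([ 1.23541020e+00,  4.91486307e-01,  1.55938342e+00, -7.72329224e-06,
        1.09170337e+00, -1.05602396e-01]), 'qvel': array([ 0.00131356, -0.00268229, -0.00276916, -0.00032187,  0.00011533,
        0.00019076]), 'tau': array([ 3.16051817e-03, -6.13622403e+01, -2.58603448e+01,  6.94546360e-02,
        4.70309670e-02, -1.04202950e-04]), 'eef_pos': array([142.27081102, 608.39151506, 233.12998736]), 'tcp_rot': array([-3.14061695e+00, -9.65329269e-05,  2.91181244e+00]), 'ft_force': array([-0.18948671,  0.51021425,  0.30537278]), 'moment': array([-0.01599396, -0.06721909, -0.02330686]), 'grip_force': 0.0, 'opening': 0.9985296228482807}
```

View pics/top0.png

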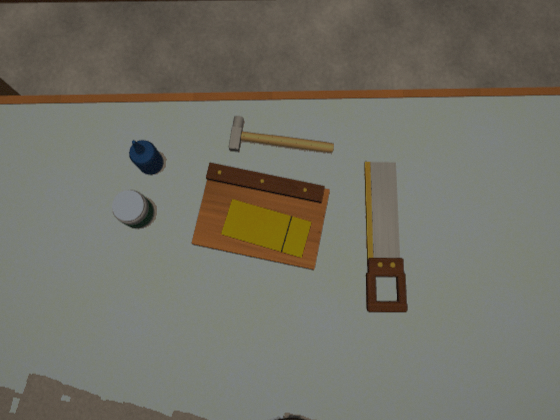

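View pics/scene0.png

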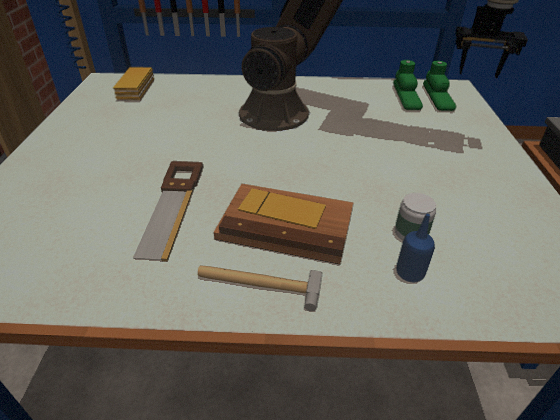

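The top view shows the blank at columns 222–311 and rows 199–256, with its line near (287,233). The fence runs from (208,165) to (323,200), and the open end is near (320,230). Next I fit the poses.

```bash
cat >> h.py <<'E'
def rect(q):
    (c,s,a)=cv2.minAreaRect(q[:,:2].astype(np.float32)); 
    return np.round(cv2.boxPoints((c,s,a)),1).tolist(),np.round(s,1)
def biggest(m):
    n,l,st,_=cv2.connectedComponentsWithStats(m.astype(np.uint8)); return l==1+np.argmax(st[1:,4])
def measure(c):
    P=cloud(c); hsv=cv2.cvtColor(c["color"],cv2.COLOR_RGB2HSV)
    roi=np.zeros(hsv.shape[:2],bool); roi[150:290,180:345]=1
    out={}
    b=biggest(roi&(P[...,2]>15)&(P[...,2]<60)); out["board"]=P[b]
    out["fence"]=P[biggest(b&(P[...,2]>40))]
    y=roi&(cv2.inRange(hsv,(22,150,60),(35,255,255))>0)
    yc=biggest(cv2.morphologyEx(y.astype(np.uint8),cv2.MORPH_CLOSE,np.ones((5,5))))
    out["blank"]=P[yc]; 
    line=cv2.erode(yc.astype(np.uint8),np.ones((5,5)))>0
    out["line"]=P[line&(c["color"].max(-1)<0.6*np.median(c["color"].max(-1)[yc]))]
    return out
E
python3 - <<'E'
from h import *
o=measure(read_camera("top"))
for k,q in o.items():
    print(k,len(q),np.round(q.mean(0),1),rect(q)); 
q=o["line"]; v=cv2.fitLine(q[:,:2].astype(np.float32),cv2.DIST_HUBER,0,.01,.01).ravel();print(v)
b=o["board"]; print(np.percentile(b[:,2],[5,30,50,70,95]))
E
```

```text
board 10402 [585.3  58.3  30.7] ([[453.8999938964844, -64.80000305175781], [649.7000122070312, -110.69999694824219], [718.4000244140625, 182.0], [522.5, 228.0]], array([300.7, 201.2]))
fence 1962 [664.7  47.4  46.5] ([[612.7000122070312, -86.19999694824219], [653.5999755859375, -95.69999694824219], [718.4000244140625, 182.10000610351562], [677.5, 191.60000610351562]], array([285.2,  41.9]))
blank 3073 [555.4  47.   34.8] ([[355.8999938964844, 7.400000095367432], [570.4000244140625, -61.900001525878906], [631.7999877929688, 128.10000610351562], [417.29998779296875, 197.39999389648438]], array([199.7, 225.4]))
line 33 [ 5.407e+02 -2.000e-01  3.120e+01] ([[504.3999938964844, 10.300000190734863], [576.0, -13.0], [576.7999877929688, -10.600000381469727], [505.20001220703125, 12.800000190734863]], array([ 2.6, 75.3]))
[ 9.5316112e-01 -3.0246294e-01  5.4036383e+02 -6.4091928e-02]
[21.5927903  25.22088676 28.02158688 31.54656029 47.96331123]
```

Call:
arm_command(deltas=[{"dx":0.0225,"dy":-0.022,"yaw":-4.5},{"dx":0.0225,"dy":-0.022,"yaw":-4.5},{"dx":0.0225,"dy":-0.022,"yaw":-4.5},{"dx":0.0225,"dy":-0.022,"yaw":-4.5},{"dx":0.0225,"dy":-0.022,"yaw":-4.5},{"dx":0.0225,"dy":-0.022,"yaw":-4.5},{"dx":0.0225,"dy":-0.022,"yaw":-4.5},{"dx":0.0225,"dy":-0.022,"yaw":-4.5},{"dx":0.0225,"dy":-0.022,"yaw":-4.5},{"dx":0.0225,"dy":-0.022,"yaw":-4.5},{"dx":0.0225,"dy":-0.022,"yaw":-4.5},{"dx":0.0225,"dy":-0.022,"yaw":-4.5},{"dx":0.0225,"dy":-0.022,"yaw":-4.5},{"dx":0.0225,"dy":-0.022,"yaw":-4.5},{"dx":0.0225,"dy":-0.022,"yaw":-4.5},{"dx":0.0225,"dy":-0.022,"yaw":-4.5},{"dx":0.0225,"dy":-0.022,"yaw":-4.5},{"dx":0.0225,"dy":-0.022,"yaw":-4.5},{"dx":0.0225,"dy":-0.022,"yaw":-4.5},{"dx":0.0225,"dy":-0.022,"yaw":-4.5}], gripper=0.05)

```text
$.deltas[0]: bad value
```

Call:
arm_command(deltas=[{"dx":0.0225,"dy":-0.022,"dz":0,"yaw":-4.5},{"dx":0.0225,"dy":-0.022,"dz":0,"yaw":-4.5},{"dx":0.0225,"dy":-0.022,"dz":0,"yaw":-4.5},{"dx":0.0225,"dy":-0.022,"dz":0,"yaw":-4.5},{"dx":0.0225,"dy":-0.022,"dz":0,"yaw":-4.5},{"dx":0.0225,"dy":-0.022,"dz":0,"yaw":-4.5},{"dx":0.0225,"dy":-0.022,"dz":0,"yaw":-4.5},{"dx":0.0225,"dy":-0.022,"dz":0,"yaw":-4.5},{"dx":0.0225,"dy":-0.022,"dz":0,"yaw":-4.5},{"dx":0.0225,"dy":-0.022,"dz":0,"yaw":-4.5},{"dx":0.0225,"dy":-0.022,"dz":0,"yaw":-4.5},{"dx":0.0225,"dy":-0.022,"dz":0,"yaw":-4.5},{"dx":0.0225,"dy":-0.022,"dz":0,"yaw":-4.5},{"dx":0.0225,"dy":-0.022,"dz":0,"yaw":-4.5},{"dx":0.0225,"dy":-0.022,"dz":0,"yaw":-4.5},{"dx":0.0225,"dy":-0.022,"dz":0,"yaw":-4.5},{"dx":0.0225,"dy":-0.022,"dz":0,"yaw":-4.5},{"dx":0.0225,"dy":-0.022,"dz":0,"yaw":-4.5},{"dx":0.0225,"dy":-0.022,"dz":0,"yaw":-4.5},{"dx":0.0225,"dy":-0.022,"dz":0,"yaw":-4.5}], gripper=0.05)

```text
t: 2.15
eef_pos: [593.1, 167.5, 233.5]
tcp_rot: [-3.141, 0.0, 1.338]
ft_force: [0.1, 0.9, -0.7]
opening: 0.522
grip_force: 0.0
```

Call:
arm_command(deltas=[{"dx":0,"dy":0.001,"dz":-0.028,"yaw":0},{"dx":0,"dy":0,"dz":-0.028,"yaw":0},{"dx":0,"dy":0,"dz":-0.028,"yaw":0},{"dx":0,"dy":0,"dz":-0.028,"yaw":0},{"dx":0,"dy":0,"dz":-0.028,"yaw":0},{"dx":0,"dy":0,"dz":-0.028,"yaw":0},{"dx":0,"dy":0,"dz":-0.01,"yaw":0},{"dx":0,"dy":0,"dz":-0.006,"yaw":0},{"dx":0,"dy":0,"dz":-0.002,"yaw":0},{"dx":0,"dy":0,"dz":0,"yaw":0},{"dx":0,"dy":0,"dz":0,"yaw":0}])

```text
t: 3.25
eef_pos: [592.8, 169.7, 48.7]
tcp_rot: [3.14, -0.001, 1.341]
ft_force: [0.1, 0.6, 0.5]
opening: 0.523
grip_force: 0.0
```

Call:
arm_command(deltas=[{"dx":0,"dy":0,"dz":-0.0025,"yaw":0},{"dx":-0.00125,"dy":-0.0054,"dz":0,"yaw":0},{"dx":-0.00125,"dy":-0.0054,"dz":0,"yaw":0},{"dx":-0.00125,"dy":-0.0054,"dz":0,"yaw":0},{"dx":-0.00125,"dy":-0.0054,"dz":0,"yaw":0},{"dx":-0.00125,"dy":-0.0054,"dz":0,"yaw":0},{"dx":-0.00125,"dy":-0.0054,"dz":0,"yaw":0},{"dx":-0.00125,"dy":-0.0054,"dz":0,"yaw":0},{"dx":-0.00125,"dy":-0.0054,"dz":0,"yaw":0},{"dx":-0.00125,"dy":-0.0054,"dz":0,"yaw":0},{"dx":-0.00125,"dy":-0.0054,"dz":0,"yaw":0},{"dx":-0.00125,"dy":-0.0054,"dz":0,"yaw":0},{"dx":-0.00125,"dy":-0.0054,"dz":0,"yaw":0},{"dx":-0.00125,"dy":-0.0054,"dz":0,"yaw":0},{"dx":-0.00125,"dy":-0.0054,"dz":0,"yaw":0},{"dx":-0.00125,"dy":-0.0054,"dz":0,"yaw":0},{"dx":-0.0007,"dy":-0.003,"dz":0,"yaw":0},{"dx":-0.0007,"dy":-0.003,"dz":0,"yaw":0},{"dx":-0.0007,"dy":-0.003,"dz":0,"yaw":0},{"dx":-0.0007,"dy":-0.003,"dz":0,"yaw":0}])

```text
t: 5.25
eef_pos: [570.8, 76.4, 45.1]
tcp_rot: [3.141, 0.0, 1.341]
ft_force: [0.0, 0.8, 0.0]
opening: 0.527
grip_force: 0.3
```

```bash
python3 - <<'E'
from h import *
c=read_camera("top");save(c,"top1")
cv2.imwrite("pics/top1c.png",cv2.resize(c["color"][140:300,160:360,::-1],None,fx=4,fy=3.7))
E
```

```text
(no output)
```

View pics/top1c.png

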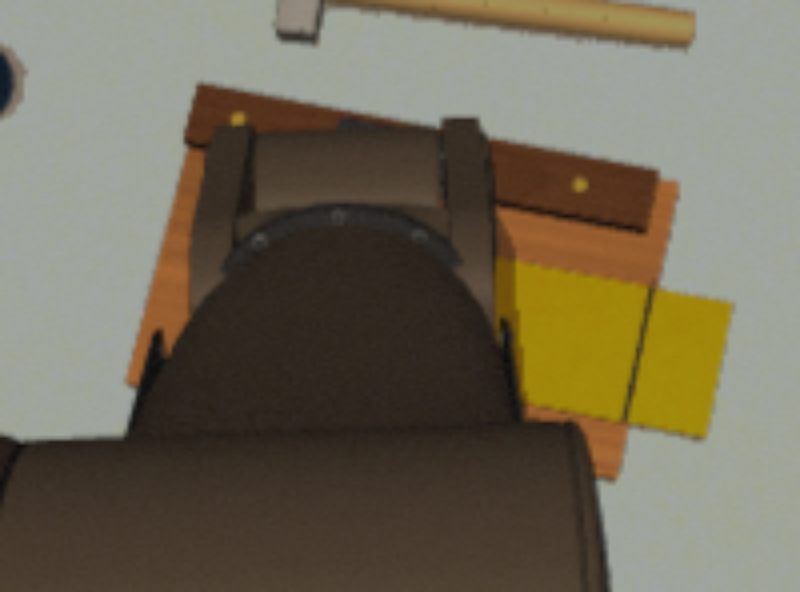

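Call:
arm_command(deltas=[{"dx":0.001,"dy":0.004,"dz":0,"yaw":0},{"dx":0.001,"dy":0.004,"dz":0,"yaw":0},{"dx":0,"dy":0,"dz":0.02,"yaw":0},{"dx":0,"dy":0,"dz":0.02,"yaw":0},{"dx":0,"dy":0,"dz":0.02,"yaw":0}])

```text
t: 5.8
eef_pos: [572.8, 85.1, 105.7]
tcp_rot: [-3.141, 0.0, 1.342]
ft_force: [0.6, 0.2, -0.4]
opening: 0.523
grip_force: 0.0
```

Call:
arm_command(deltas=[{"dx":-0.0084,"dy":-0.0072,"dz":0,"yaw":7.5},{"dx":-0.0084,"dy":-0.0072,"dz":0,"yaw":7.5},{"dx":-0.0084,"dy":-0.0072,"dz":0,"yaw":7.5},{"dx":-0.0084,"dy":-0.0072,"dz":0,"yaw":7.5},{"dx":-0.0084,"dy":-0.0072,"dz":0,"yaw":7.5},{"dx":-0.0084,"dy":-0.0072,"dz":0,"yaw":7.5},{"dx":-0.0084,"dy":-0.0072,"dz":0,"yaw":7.5},{"dx":-0.0084,"dy":-0.0072,"dz":0,"yaw":7.5},{"dx":-0.0084,"dy":-0.0072,"dz":0,"yaw":7.5},{"dx":-0.0084,"dy":-0.0072,"dz":0,"yaw":7.5},{"dx":-0.0084,"dy":-0.0072,"dz":0,"yaw":7.5},{"dx":-0.0084,"dy":-0.0072,"dz":0,"yaw":7.5},{"dx":0,"dy":0,"dz":0,"yaw":0},{"dx":0,"dy":0,"dz":0,"yaw":0}], gripper=0.095)

```text
t: 7.2
eef_pos: [472.4, -1.6, 105.3]
tcp_rot: [3.141, 0.0, 2.908]
ft_force: [0.0, 0.2, -0.1]
opening: 1.0
grip_force: 0.0
```

```bash
python3 - <<'E'
from h import *
c=read_camera("top")
cv2.imwrite("pics/top2c.png",cv2.resize(c["color"][140:300,160:360,::-1],None,fx=4,fy=3.7))
print(state()["eef_pos"],state()["joints"])
E
```

```text
[472.54218675  -1.48642117 105.24819227] [-1.43125834e-01  4.72244159e-01  2.05732586e+00  2.14231029e-04
  6.11458059e-01 -1.48076180e+00]
```

View pics/top2c.png

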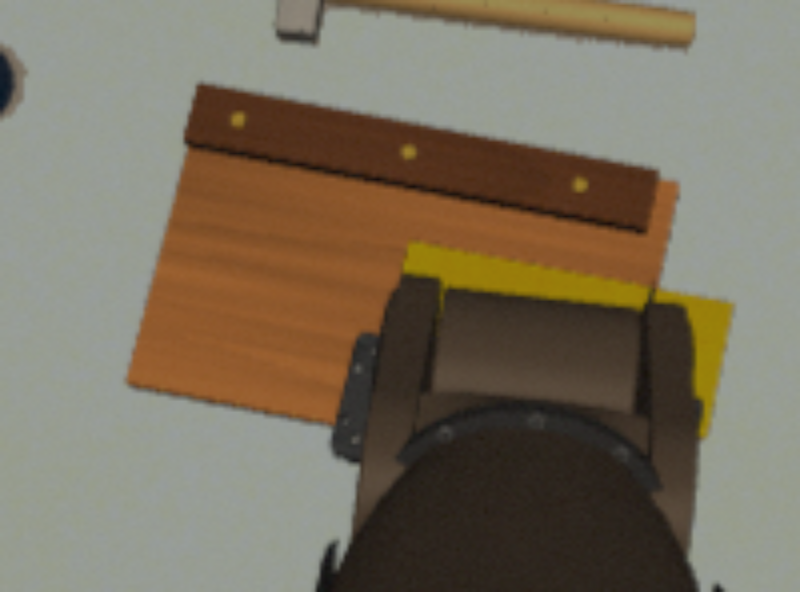

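The blank lies parallel to the fence with a gap of about 40 mm, and the line sits just short of the end edge. Next I lower the fingers and push it onto the fence.

Call:
arm_command(deltas=[{"dx":0,"dy":0,"dz":-0.02,"yaw":0},{"dx":0,"dy":0,"dz":-0.02,"yaw":0},{"dx":0,"dy":0,"dz":-0.014,"yaw":0},{"dx":0,"dy":0,"dz":-0.005,"yaw":0},{"dx":0,"dy":0,"dz":0,"yaw":0},{"dx":0.0039,"dy":-0.0009,"dz":0,"yaw":0},{"dx":0.0039,"dy":-0.0009,"dz":0,"yaw":0},{"dx":0.0039,"dy":-0.0009,"dz":0,"yaw":0},{"dx":0.0039,"dy":-0.0009,"dz":0,"yaw":0},{"dx":0.0039,"dy":-0.0009,"dz":0,"yaw":0},{"dx":0.0039,"dy":-0.0009,"dz":0,"yaw":0},{"dx":0.0039,"dy":-0.0009,"dz":0,"yaw":0},{"dx":0.0039,"dy":-0.0009,"dz":0,"yaw":0},{"dx":0.0039,"dy":-0.0009,"dz":0,"yaw":0},{"dx":0.0039,"dy":-0.0009,"dz":0,"yaw":0},{"dx":0.0039,"dy":-0.0009,"dz":0,"yaw":0},{"dx":0.0039,"dy":-0.0009,"dz":0,"yaw":0},{"dx":0.0039,"dy":-0.0009,"dz":0,"yaw":0},{"dx":0,"dy":0,"dz":0,"yaw":0}])

```text
t: 9.15
eef_pos: [523.3, -13.7, 46.2]
tcp_rot: [3.141, 0.001, 2.912]
ft_force: [0.0, -0.1, 1.4]
opening: 0.998
grip_force: 0.0
```

Call:
arm_command(deltas=[{"dx":0.001,"dy":-0.0002,"dz":0,"yaw":0},{"dx":0.001,"dy":-0.0002,"dz":0,"yaw":0},{"dx":0.001,"dy":-0.0002,"dz":0,"yaw":0},{"dx":0,"dy":0,"dz":0,"yaw":0}])

```text
t: 9.55
eef_pos: [525.8, -14.1, 46.2]
tcp_rot: [3.141, 0.0, 2.912]
ft_force: [-0.8, -0.7, 0.1]
opening: 0.999
grip_force: 0.0
```

```bash
python3 - <<'E'
from h import *
c=read_camera("top")
cv2.imwrite("pics/top3c.png",cv2.resize(c["color"][140:300,160:360,::-1],None,fx=4,fy=3.7))
print(state()["eef_pos"],state()["ft_force"])
E
```

```text
[525.74928513 -14.09941535  46.17963799] [ 0.26963184 -0.5525995  -1.21509831]
```

View pics/top3c.png

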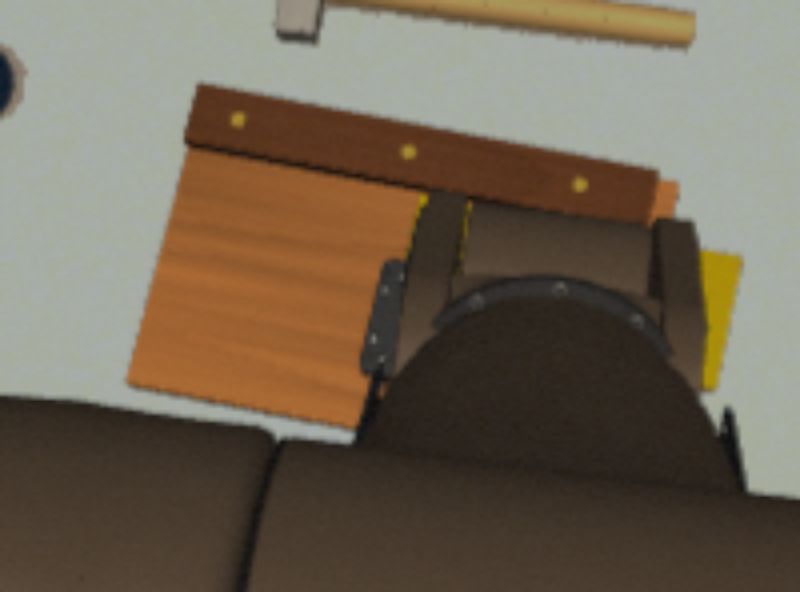

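The blank is almost on the fence, so I press gently until the force rises.

Call:
arm_command(deltas=[{"dx":0.001,"dy":-0.0002,"dz":0,"yaw":0},{"dx":0.001,"dy":-0.0002,"dz":0,"yaw":0},{"dx":0.0005,"dy":-0.0001,"dz":0,"yaw":0},{"dx":0,"dy":0,"dz":0,"yaw":0}])

```text
t: 10.0
eef_pos: [528.3, -14.6, 46.2]
tcp_rot: [3.141, 0.0, 2.912]
ft_force: [0.1, 0.6, -0.3]
opening: 1.0
grip_force: 0.0
```

Call:
arm_command(deltas=[{"dx":0.001,"dy":-0.0002,"dz":0,"yaw":0},{"dx":0,"dy":0,"dz":0,"yaw":0}])

```text
t: 10.2
eef_pos: [528.5, -14.7, 46.1]
tcp_rot: [-3.142, -0.002, 2.912]
ft_force: [-3.8, 0.4, 2.4]
opening: 0.998
grip_force: 2.2
```

Call:
arm_command(deltas=[{"dx":0.001,"dy":-0.0002,"dz":0,"yaw":0},{"dx":0,"dy":0,"dz":0,"yaw":0},{"dx":0,"dy":0,"dz":0,"yaw":0}])

```text
t: 10.5
eef_pos: [528.7, -14.7, 46.0]
tcp_rot: [-3.141, -0.003, 2.912]
ft_force: [-7.2, 1.4, 5.2]
opening: 0.998
grip_force: 4.1
```

Call:
arm_command(deltas=[{"dx":-0.005,"dy":0.001,"dz":0,"yaw":0},{"dx":-0.005,"dy":0.001,"dz":0,"yaw":0},{"dx":0,"dy":0,"dz":0.03,"yaw":0},{"dx":0,"dy":0,"dz":0.03,"yaw":0},{"dx":0.002,"dy":0.03,"dz":0.03,"yaw":-7.5},{"dx":0.002,"dy":0.03,"dz":0.03,"yaw":-7.5},{"dx":0.002,"dy":0.03,"dz":0,"yaw":-7.5},{"dx":0.002,"dy":0.03,"dz":0,"yaw":-7.5},{"dx":0.002,"dy":0.03,"dz":0,"yaw":-7.5},{"dx":0.002,"dy":0.03,"dz":0,"yaw":-7.5},{"dx":0,"dy":0.03,"dz":0,"yaw":-7.5},{"dx":0,"dy":0.03,"dz":0,"yaw":-7.5},{"dx":0,"dy":0.03,"dz":0,"yaw":-7.5},{"dx":0,"dy":0.03,"dz":0,"yaw":-7.5},{"dx":0,"dy":0,"dz":0,"yaw":-7.5},{"dx":0,"dy":0,"dz":0,"yaw":-7.5}], gripper=0.05)

```text
t: 12.1
eef_pos: [531.9, 288.0, 165.9]
tcp_rot: [3.141, -0.0, 1.337]
ft_force: [-0.6, -0.6, 0.0]
opening: 0.525
grip_force: 0.0
```

```bash
cat >> h.py <<'E'
def inb(q,c=np.array([586.15,58.6]),a=-.2304):
    d=q[:,:2]-c; return np.c_[d@[np.cos(a),np.sin(a)], d@[-np.sin(a),np.cos(a)]]
E
python3 - <<'E'
from h import *
c=read_camera("top")
cv2.imwrite("pics/top4c.png",cv2.resize(c["color"][140:300,160:360,::-1],None,fx=4,fy=3.7,interpolation=cv2.INTER_CUBIC))
o=measure(c); print(rect(inb(o["blank"])), inb(o["line"]).mean(0), len(o["line"]))
print(np.polyfit(*inb(o["line"]).T,1),state()["eef_pos"])
E
```

```text
([[-210.3000030517578, 2.5], [-209.3000030517578, -195.6999969482422], [61.900001525878906, -194.3000030517578], [60.900001525878906, 3.9000000953674316]], array([271.2, 198.2])) [  15.75757614 -145.78832156] 35
[-3.10402319e-06 -1.45788273e+02] [532.0212677  287.57188432 165.96983288]
```

View pics/top4c.png

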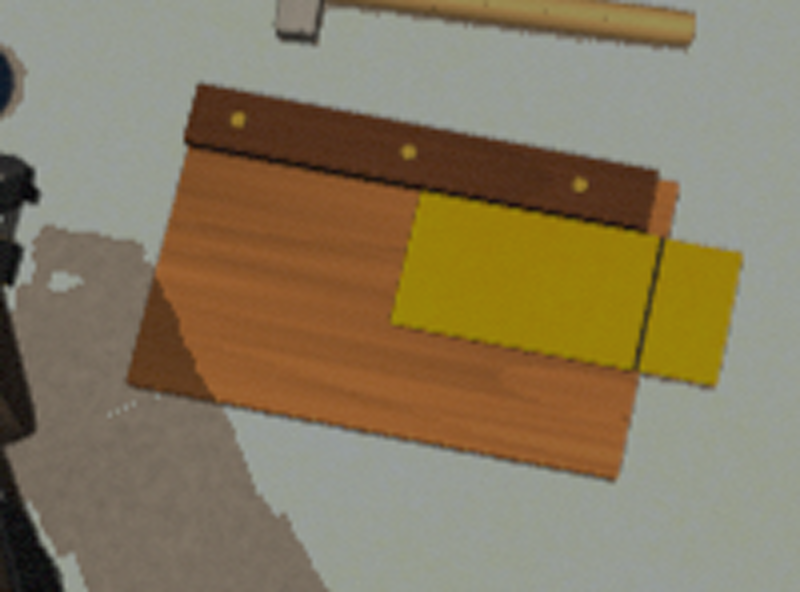

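The blank lies on the fence (its +x edge fits at 61), square, with the line still short of the edge. I'll measure the gap at sub-pixel level.

```bash
cat >> h.py <<'E'
def proj(c,W):
    E=np.array(c["extrinsics"]); p=(np.c_[W,np.ones(len(W))]@np.linalg.inv(E).T)[:,:3]
    x=p[:,0]/-p[:,2]; y=-p[:,1]/-p[:,2]; s=1+c["k1"]*(x*x+y*y)
    return c["cx"]+c["fx"]*x*s, c["cy"]+c["fy"]*y*s
def prof(img,c,xb,yb,z,a=-.2304):
    W=np.c_[586.15+xb*np.cos(a)-yb*np.sin(a), 58.6+xb*np.sin(a)+yb*np.cos(a), np.full(len(yb),z)]
    u,v=proj(c,W)
    return cv2.remap(img,u.astype(np.float32)[None],v.astype(np.float32)[None],cv2.INTER_LINEAR)[0]
def gap(n=3):
    yb=np.arange(-170,-125,.25); cs=[read_camera("top") for _ in range(n)]; c=cs[0]
    img=np.mean([k["color"].astype(np.float32) for k in cs],0)
    sat=img[...,0]-img[...,2]; g=img.sum(-1)
    def edge(x,lo=-170,hi=-130,z=25):
        y=np.arange(lo,hi,.25); p=prof(sat,c,x,y,z); a,b=p[:20].mean(),p[-20:].mean()
        return y[-1]-np.clip((p-a)/(b-a),0,1).sum()*.25+.125
    def ln(x):
        p=prof(g,c,x,yb,31); w=np.clip(np.median(p)-p-40,0,None); return (w*yb).sum()/w.sum()
    print("edge",np.round([edge(x) for x in (-90,-75,-60,-50)],1),"line",np.round([ln(x) for x in (-20,-5,10,25,40,50)],1),
      "far edge",np.round([-edge(x,170,130) if 0 else x for x in ()],1))
    y=np.arange(30,80,.25)
    # blank free end and +y end
    p=[prof(sat,c,x,np.arange(-215,-180,.25),31) for x in (-20,10,40)]
    print("-y end",[round(float(-180-np.clip((q-q[:20].mean())/(q[-20:].mean()-q[:20].mean()),0,1).sum()*.25),1) for q in p])
E
python3 -c "
from h import *
gap()"
```

```text
edge [-149.1 -148.8 -148.4 -149.1] line [-145.7 -145.6 -145.7 -145.6 -145.8 -145.7] far edge []
-y end [-194.9, -194.6, -195.4]
```

Call:
arm_command(deltas=[{"dx":0.0071,"dy":-0.0208,"dz":0,"yaw":0},{"dx":0.0071,"dy":-0.0208,"dz":0,"yaw":0},{"dx":0.0071,"dy":-0.0208,"dz":0,"yaw":0},{"dx":0.0071,"dy":-0.0208,"dz":0,"yaw":0},{"dx":0.0071,"dy":-0.0208,"dz":0,"yaw":0},{"dx":0.0071,"dy":-0.0208,"dz":0,"yaw":0},{"dx":0.0071,"dy":-0.0208,"dz":0,"yaw":0},{"dx":0.0071,"dy":-0.0208,"dz":0,"yaw":0},{"dx":0.0071,"dy":-0.0208,"dz":0,"yaw":0},{"dx":0.0071,"dy":-0.0208,"dz":0,"yaw":0},{"dx":0,"dy":0,"dz":-0.025,"yaw":0},{"dx":0,"dy":0,"dz":-0.025,"yaw":0},{"dx":0,"dy":0,"dz":-0.025,"yaw":0},{"dx":0,"dy":0,"dz":-0.025,"yaw":0},{"dx":0,"dy":0,"dz":-0.014,"yaw":0},{"dx":0,"dy":0,"dz":-0.005,"yaw":0},{"dx":0,"dy":0,"dz":0,"yaw":0},{"dx":0,"dy":0,"dz":0,"yaw":0}])

```text
t: 14.1
eef_pos: [603.7, 79.0, 48.1]
tcp_rot: [3.14, -0.0, 1.342]
ft_force: [-0.2, 0.2, -0.0]
opening: 0.525
grip_force: 0.0
```

Call:
arm_command(deltas=[{"dx":0,"dy":0,"dz":-0.002,"yaw":0},{"dx":-0.0007,"dy":-0.003,"dz":0,"yaw":0},{"dx":-0.0007,"dy":-0.003,"dz":0,"yaw":0},{"dx":-0.0005,"dy":-0.002,"dz":0,"yaw":0},{"dx":-0.0005,"dy":-0.002,"dz":0,"yaw":0},{"dx":-0.0005,"dy":-0.002,"dz":0,"yaw":0},{"dx":0,"dy":0,"dz":0,"yaw":0},{"dx":0,"dy":0,"dz":0,"yaw":0}])

```text
t: 14.9
eef_pos: [600.3, 66.9, 45.1]
tcp_rot: [3.142, 0.0, 1.341]
ft_force: [-0.4, 1.1, 0.2]
opening: 0.527
grip_force: 0.0
```

```bash
python3 -c "
from h import *
gap(); print(inb(state()['eef_pos'][None]))"
```

```text
edge [-147.3 -151.4 -151.5 -149.7] line [-148.7 -148.3 -148.4 -148.4 -148.4 -148.3] far edge []
-y end [-197.6, -197.7, -198.0]
[[11.83621753 11.45473548]]
```

Call:
arm_command(deltas=[{"dx":-0.0002,"dy":-0.0009,"dz":0,"yaw":0},{"dx":0,"dy":0,"dz":0,"yaw":0},{"dx":0,"dy":0,"dz":0,"yaw":0}])

```text
t: 15.35
eef_pos: [600.1, 66.1, 45.1]
tcp_rot: [-3.142, 0.0, 1.341]
ft_force: [-0.7, -0.1, -0.7]
opening: 0.528
grip_force: 0.0
```

Call:
arm_command(deltas=[{"dx":0.001,"dy":0.004,"dz":0,"yaw":0},{"dx":0.001,"dy":0.004,"dz":0,"yaw":0},{"dx":0,"dy":0,"dz":0.03,"yaw":0},{"dx":0,"dy":0,"dz":0.03,"yaw":0},{"dx":0,"dy":0,"dz":0.03,"yaw":0},{"dx":0,"dy":0,"dz":0.03,"yaw":0},{"dx":-0.0071,"dy":0.0208,"dz":0,"yaw":0},{"dx":-0.0071,"dy":0.0208,"dz":0,"yaw":0},{"dx":-0.0071,"dy":0.0208,"dz":0,"yaw":0},{"dx":-0.0071,"dy":0.0208,"dz":0,"yaw":0},{"dx":-0.0071,"dy":0.0208,"dz":0,"yaw":0},{"dx":-0.0071,"dy":0.0208,"dz":0,"yaw":0},{"dx":-0.0071,"dy":0.0208,"dz":0,"yaw":0},{"dx":-0.0071,"dy":0.0208,"dz":0,"yaw":0},{"dx":-0.0071,"dy":0.0208,"dz":0,"yaw":0},{"dx":-0.0071,"dy":0.0208,"dz":0,"yaw":0},{"dx":0,"dy":0,"dz":0,"yaw":0}])

```text
t: 17.05
eef_pos: [530.1, 284.3, 165.2]
tcp_rot: [3.142, -0.0, 1.344]
ft_force: [-0.4, -0.1, -0.9]
opening: 0.526
grip_force: 0.0
```

```bash
python3 - <<'E'
from h import *
gap()
c=read_camera("top")
cv2.imwrite("pics/top5c.png",cv2.resize(c["color"][180:280,220:360,::-1],None,fx=5.7,fy=5.7,interpolation=cv2.INTER_CUBIC))
o=measure(c); q=inb(o["blank"]); print(rect(q), inb(o["line"]).mean(0), rect(inb(o["fence"])), state()["eef_pos"])
# fence-side and near edge along length
img=c["color"].astype(np.float32); 
for yb in (-130,-90,-50,-10):
    s=q[abs(q[:,1]-yb)<8]; print(yb,np.round(np.percentile(s[:,0],[2,98]),1))
E
```

```text
edge [-149.1 -148.9 -148.4 -149.1] line [-148.8 -149.  -149.1 -149.1 -149.  -149. ] far edge []
-y end [-198.4, -198.2, -198.3]
([[-210.10000610351562, -0.30000001192092896], [-209.5, -198.5], [62.29999923706055, -197.6999969482422], [61.70000076293945, 0.5]], array([271.8, 198.2])) [  15.67401296 -149.1152318 ] ([[58.400001525878906, -135.10000610351562], [100.4000015258789, -135.10000610351562], [100.4000015258789, 150.39999389648438], [58.5, 150.39999389648438]], array([285.5,  41.9])) [531.30971177 281.58449245 165.13890253]
-130 [-27.5  59.9]
-90 [-27.4  59.3]
-50 [-27.7  59.6]
-10 [-27.5  59.8]
```

View pics/top5c.png

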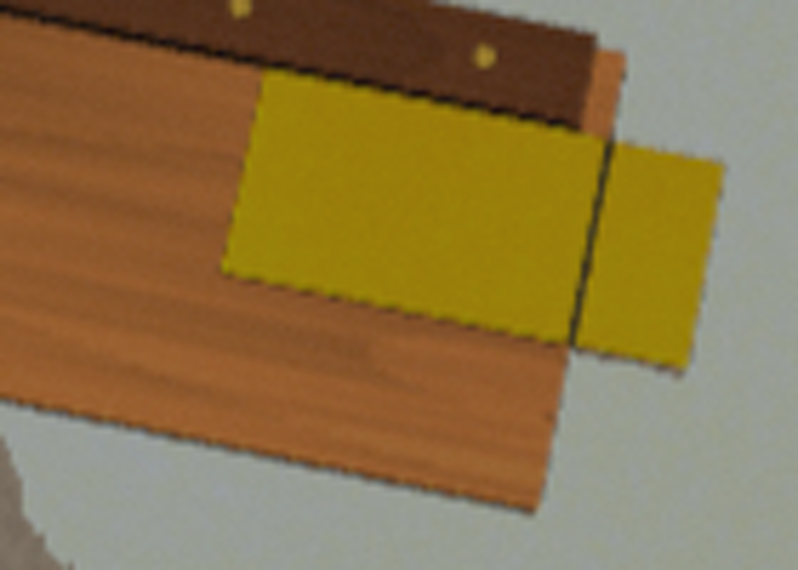

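The line lies along the open end's edge to within about 1 mm, and the blank is square and flat against the fence.

```bash
python3 -c "
from h import *
print(job_done())"
```

```text
the job is handed in; nothing more can be done
None
```

The job is handed in: the blank lies flat and square against the fence, the cut line is within about 1 mm of the board's open-end edge, and the short piece hangs over. No contact with the saw, hammer, bottle or tin showed up in the force readings; I did not re-measure their positions.

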